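# Eject the module and trap it with the other finger

### The arm

A 6-joint arm with a two-finger parallel gripper is mounted at the origin on a cart in front of the work surface, level with it; the furniture and walls round the work are solid. World frame = base frame: x ahead of the robot, y to its left, z up, the work surface at z = 0. Lengths are in m, angles in rad, forces in N, time in s.
With the tool pointing down it reaches from about 0.375 to 0.9 m from the base axis. Payload 3.1 kg.
Tool frame: the origin (TCP) lies at the centre of the arm's flange, where the gripper is bolted on; the fingertips stand 173 mm ahead of it and the grasp point (between the pads) lies 155 mm ahead of it (tip_extent is the distance from the TCP to the fingertips, in m); z points along the fingers, y is the direction in which the jaws open and shut (so a half turn about z gives the same grasp; the last joint's range is limited). The gripper opens to 85 mm and grips with 20 to 120 N. Pads are 22 mm wide; open, the fingers measure 114 mm over their backs; the gripper's body (76 mm by 85 mm) begins 54 mm behind the grasp point. The pads swing forward as they close: fully open they stand 13 mm farther back than shut.
Start: joints at [-0.178, 0.527, 1.433, -0, 1.181, -0.178], TCP at [0.625, 0, 0.405] pointing down, gripper open.
Joint ranges: [-3.08, 3.08], [-0.75, 2.2], [0.22, 2.44], [-1.43, 4.57], [0, 2.65], [-2.85, 2.85]. Speed limits (rad/s): [2.79, 2.79, 3.14, 3.14, 3.14, 3.14].

### API

Orientations are given as a unit quaternion [x, y, z, w].
In Python, from station import sense, snapshot, sign_off, tip_extent gives the robot as it stands. The module is installed in compiled form; this text tells all that it offers.
- The arm moves only by the tool servo_tool, never from a script. Its argument "rows" is a list of rows, each a list of 3 entries, a list of its own where there are three numbers: the shift along the tool's x, y, z in mm, then the turn about the tool's z in degrees, then the opening, from -1 (shut) to 1 (fully open), so that 0 is half open. A call has 1 to 8 rows; each row is the pose to reach, as a shift and turn from the pose measured when the call began, along the tool's axes at that moment; what a row does not reach only later rows make up. A row lasts 1/10 s, in which the tool goes at most 50 mm and 8.59 degrees, less where a joint would pass 70% of its speed; a pose out of reach is approached as far as the arm can. A call with a gripper value outside its range is refused whole. The fingers move at their own pace and stop on an object; "force" is the grip in N (left out, the last holds). Time passes only in rows, so rows that repeat a pose let the fingers close. It gives the time, the measured TCP pose, the force and the opening at its end, in the units of the state.
- sense(): the state, without advancing time (a new reading comes with each control period).
- snapshot(name): name is "scene" or "side" or "wrist"; returns a dict with "image" (480x640x3 uint8, blue, green, red), "z_map" (480x640 float32, m along the optical axis (not along the pixel's ray), 0 where there is no reading), "vertical_fov" (degrees; the focal length in pixels is half the picture's height over the tangent of half this angle, whatever the lens; pixels are square), "cx", "cy" (the principal point, pixels), "cam_to_world" (4x4, takes a point from camera to world coordinates). Camera axes: x right, y down, z forward; pixel columns grow to the right and rows downward; lengths in m; the calibration is good to about 2 mm. A picture is of the moment at which its call begins.
- sign_off(): hands the job in, once; it reports no verdict.
The state is a dict: "t": time; "q": joint angles; "qd": joint speeds; "tau": joint torques, N m; "tcp_pos": TCP position; "tool_rot": TCP orientation; "force": force on the tool from outside, world axes, zero at the start; "ft_torque": the same for the moment, N m; "finger_gap": opening from 0.0 (shut) to 1.0 (fully open).
Only numpy, scipy, OpenCV 4.12 (cv2) and the standard library are available. Lean on these libraries where they do the work, as an engineer would, in place of code of your own. Each camera call takes 0.05 s, during which the arm holds its last target. There are 200 camera calls.

### The job

Eject the white module from the spring fixture: press the grey key beside the slideway down with one fingertip, with the other finger across the slideway so that it traps the module when the spring pops it out, before it slides away off the open front end. Finish while still holding the popped module still on the slideway with that finger, the spring pushing it against the finger. Do not pick up the module, and leave the loose things round about where they are.

Things in the scene. Friction and masses are not known exactly. Their poses are not given: they have to be found in the camera images.
- eject_fixture: Fixed spring fixture: grey base 170 x 72 mm, back plate 54 mm tall, key console on its +y side. Origin: centre of the base's underside, on the bench; z up; -x is the way the module pops out, to the open front end; the back plate is at x = +75 to +85 mm. A spring pusher drives the module to -x (2.2 N seated, 0.8 N at its stroke's end, 45 mm); two catches hold the module until the key is pressed.
- slide_mid (a point): Point on the polished steel slideway, on its middle line, at fixture (-28, 0, 30) mm, 34 mm ahead of the seated module's front face and straight beside the key. A fingertip standing over this point stops the module after 15 to 30 mm. The slideway is 49 mm wide between two guide rails (6 mm thick) that rise 8 mm above it. Surface 30 mm above the bench.
- slide_end (a point): Middle of the slideway's open front edge, at fixture (-85, 0, 30) mm. If nothing stands in its path, the freed module shoots off here in about 0.3 s, so a finger must be in place before the key is pressed far.
- key_top (a point): Centre of the top of the grey key, a flat pad 30 mm along the fixture's x, 34 mm along its y, at fixture (-28, 66, 48) mm when up: 66 mm sideways from slide_mid and 18 mm higher. It moves down with the key. With both fingertips level, one on the key, the other is 18 mm above the slideway (10 mm with the key fully down): above the rails, below the module's top.
- console_mid (a point): Centre of the console's top under the key, fixture (-28, 66, 29) mm; the fixed console block is 80 mm along x, 62 mm along y.
- eject_key (a joint): Travel of the key in m: 0 up, 0.008 fully pressed (down). The module is let go at about 0.005. Spring: 1.4 N to start, 4.2 N fully down; it comes up again when let go.
- module: White plug-in module, a loose box of 44 mm along its x, 36 mm wide, 26 mm tall, with four small ears at the foot (46 mm over the ears), 110 to 210 g. Origin: centre of its underside; axes parallel to the fixture's. Seated, its origin is at (28, 0, 30) mm in the fixture frame and its front face at x = +6 mm.
- spacer_1: Bystander: upright turned aluminium stand-off 16 x 18 x 30 mm, loose, to the right of the fixture. Origin: centre of its underside.
- spacer_2: Bystander: a second upright stand-off of the same size, loose, to the right of the fixture. Origin: centre of its underside.
- masking_tape: Bystander: roll of white masking tape lying flat, 94 mm across, 15 mm tall, loose, to the left of the fixture. Origin: centre of its underside.
Mind the look-alikes: they are no part of the job. There is more than one size of the module; the job needs the largest.

How it is judged:
By the outcome, as a careful person would: the job done as asked, in the order asked, and still so for the second after the job is handed in, while the arm keeps its last pose, push and grip.
It also fails if it takes over 32 s, if anything falls off the work surface, if the arm or the gripper's body presses on something with over 40 N, if the wrist force passes 120 N, or if a joint passes its speed limit or range.

## Working session

There is one attempt and no reset: what is moved stays moved. The work goes in short steps, Python scripts to look and compute and a tool call to move; the robot and the scene stay as the last step left them, time stands still between calls to the robot, and variables do not carry over. Pictures are saved under pics/ and viewed, about 8 in all and at most 12, crops included, and the job is handed in when it is done.

Besides the shell and the picture viewer there is one more tool, called after "Emit:" in YAML: its name, and indented under it one key for each argument. servo_tool: Moves the arm, as the interface text tells. Its arguments: {"type":"object","properties":{"rows":{"type":"array"},"force":{"type":"number"}},"required":["rows"]}

```bash
mkdir -p pics
cat > h.py <<'E'
import numpy as np, cv2
from station import sense, snapshot, sign_off, tip_extent
def px(s,u,v,z=None):
    f=240/np.tan(np.radians(s["vertical_fov"])/2)
    if z is None:
        w=s["z_map"][v-1:v+2,u-1:u+2]; z=np.median(w[w>0])
    p=np.array([(u-s["cx"])/f*z,(v-s["cy"])/f*z,z,1]); return (s["cam_to_world"]@p)[:3]
def cloud(s):
    f=240/np.tan(np.radians(s["vertical_fov"])/2); v,u=np.mgrid[:480,:640]; z=s["z_map"]
    P=np.stack([(u-s["cx"])/f*z,(v-s["cy"])/f*z,z,np.ones_like(z)],-1)
    return (P@s["cam_to_world"].T)[...,:3]
E
python3 - <<'E'
from h import *
import pickle
print(sense(),tip_extent if not callable(tip_extent) else tip_extent())
for n in("scene","wrist"):
    s=snapshot(n);cv2.imwrite(f"pics/{n}0.png",s["image"]);pickle.dump(s,open(n+"0.pkl","wb"))
    print(s["cam_to_world"].round(3),s["vertical_fov"])
E
```

```text
{'t': 0.0, 'q': array([-1.78510870e-01,  5.28457671e-01,  1.43391151e+00, -1.07590455e-05,
        1.18140760e+00, -1.78490642e-01]), 'qd': array([-0.00127498,  0.0003487 , -0.00103754, -0.00067217, -0.00115488,
       -0.00132749]), 'tau': array([ 2.50220628e-04, -4.42344439e+01, -1.78024775e+01, -2.06930472e-04,
        8.36740597e-03,  2.24214921e-05]), 'tcp_pos': array([6.24649464e-01, 8.46710243e-05, 4.03735506e-01]), 'tool_rot': array([ 7.07112063e-01,  7.07100656e-01, -6.26912167e-04, -8.94205035e-04]), 'force': array([-0.05532854, -0.15016522,  0.273776  ]), 'ft_torque': array([ 0.01957388,  0.01212216, -0.04703981]), 'finger_gap': 0.9974770168122891} 0.1734
[[-0.863 -0.241  0.444  0.117]
 [-0.505  0.418 -0.755  0.967]
 [-0.004 -0.876 -0.482  0.576]
 [ 0.     0.     0.     1.   ]] 53.958331422887646
[[ 1.     0.    -0.002  0.623]
 [-0.    -0.964 -0.266  0.067]
 [-0.002  0.266 -0.964  0.372]
 [ 0.     0.     0.     1.   ]] 64.06478604632812
```

View pics/scene0.png

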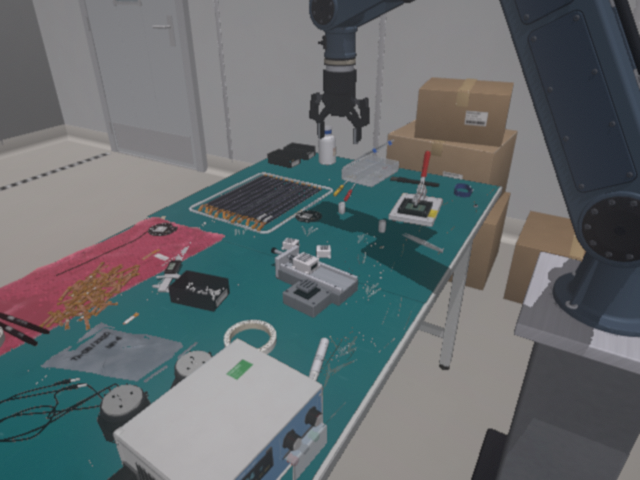

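View pics/wrist0.png

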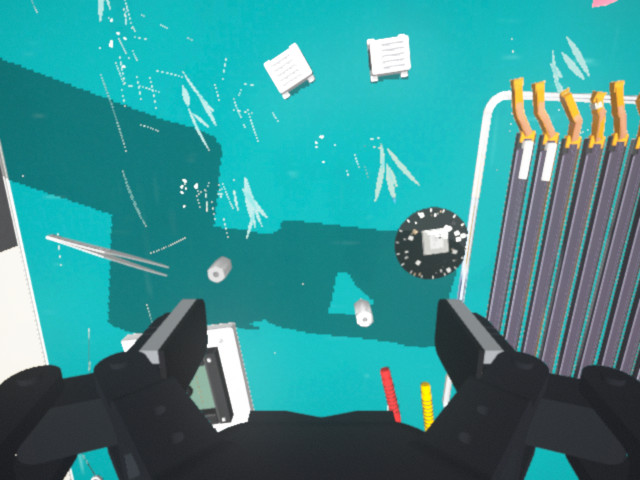

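The scene picture shows the grey fixture near (315,280), with a white module seated in it at (305,262). Two loose smaller white modules lie at (290,243) and (323,250); they are the look-alikes. The seated one fits the description. I'll confirm it in a crop and measure.

Run:
```python
from h import *
import pickle
s=pickle.load(open("scene0.pkl","rb"))
c=s["image"][225:325,255:375];cv2.imwrite("pics/crop.png",cv2.resize(c,None,fx=6,fy=6,interpolation=cv2.INTER_CUBIC))
P=cloud(s)
# top-down height map of the region
Q=P[225:325,255:375].reshape(-1,3)
for u,v in((305,262),(307,292),(325,275),(290,243),(323,250),(280,252)):print(u,v,px(s,u,v).round(3))
for lo,hi in((.026,.034),(.036,.042),(.044,.051),(.052,.06)):
    m=(Q[:,2]>lo)&(Q[:,2]<hi);print(lo,m.sum(),Q[m].mean(0).round(3),Q[m].min(0).round(3),Q[m].max(0).round(3))
```

```text
305 262 [0.567 0.249 0.056]
307 292 [0.517 0.322 0.042]
325 275 [0.525 0.237 0.031]
290 243 [0.676 0.141 0.019]
323 250 [0.591 0.129 0.019]
280 252 [0.646 0.226 0.046]
0.026 1415 [0.523 0.272 0.03 ] [0.459 0.21  0.026] [0.634 0.343 0.034]
0.036 390 [0.549 0.246 0.038] [0.46  0.195 0.036] [0.668 0.323 0.042]
0.044 367 [0.569 0.27  0.048] [0.511 0.193 0.044] [0.67  0.324 0.051]
0.052 296 [0.588 0.234 0.055] [0.552 0.193 0.052] [0.637 0.263 0.06 ]
```

View pics/crop.png

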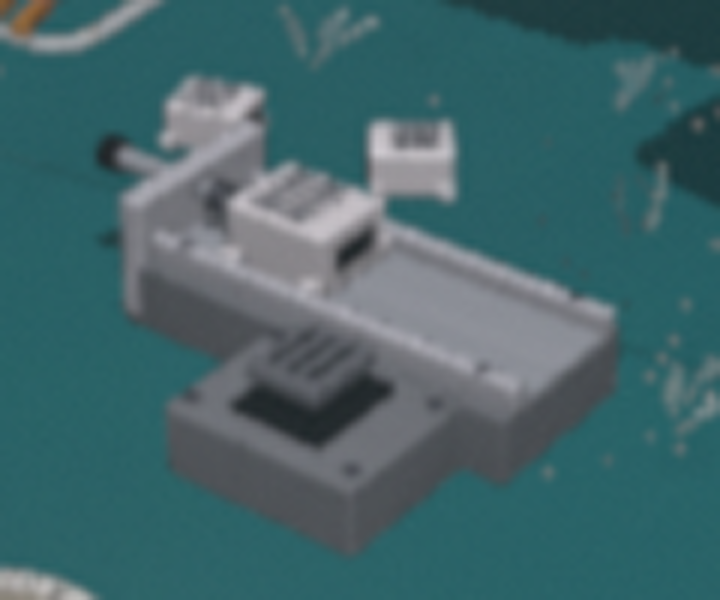

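The crop confirms it: the large module is seated against the spring, with its front towards the open slideway. The key is at about (310,360) in the crop and the rails run from upper left to lower right. Now a closer look with the wrist camera.

Emit:
servo_tool:
  rows:
    - [[50, -40, 0], 0, 0.3]
    - [[100, -80, 0], 0, 0.2]
    - [[100, -80, 0], 0, 0.2]
    - [[100, -80, 0], 0, 0.2]

```text
t: 0.5
tcp_pos: [0.5416, 0.1028, 0.4035]
tool_rot: [0.706, 0.708, -0.002, -0.003]
force: [-0.5, 0.2, 0.1]
finger_gap: 0.599
```

Run:
```python
from h import *
import pickle
s=snapshot("wrist");pickle.dump(s,open("wrist1.pkl","wb"));cv2.imwrite("pics/wrist1.png",s["image"])
st=sense();print(st["t"],st["tcp_pos"],st["finger_gap"],np.abs(st["qd"]).max())
```

```text
0.55 [0.54340951 0.10147436 0.40382143] 0.6026615708101634 0.054739888359278004
```

View pics/wrist1.png

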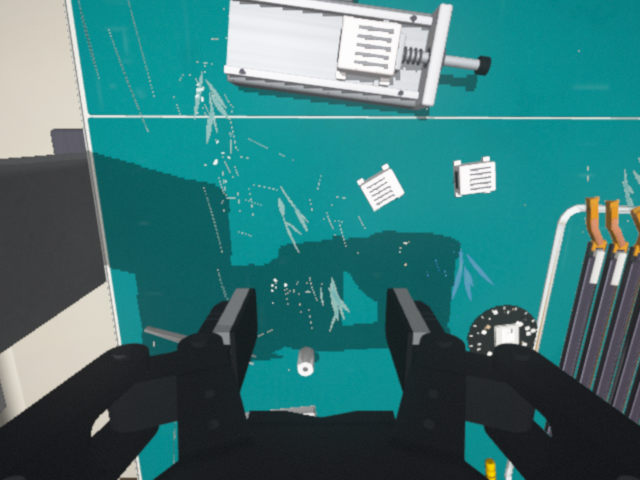

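The picture shows the fixture at the upper edge of the view: slideway around (290,40), module (370,45), back plate (440,55). The key is out of view, so I'll shift forward.

Emit:
servo_tool:
  rows:
    - [[50, 0, 0], 0, 0.2]
    - [[100, -5, 0], 0, 0.2]
    - [[120, -5, 0], 0, 0.2]
    - [[120, -5, 0], 0, 0.2]
    - [[120, -5, 0], 0, 0.2]

```text
t: 1.05
tcp_pos: [0.5388, 0.221, 0.4036]
tool_rot: [0.706, 0.708, -0.001, -0.001]
force: [0.1, 0.4, 0.3]
finger_gap: 0.597
```

Run:
```python
from h import *
import pickle
s=snapshot("wrist");pickle.dump(s,open("wrist2.pkl","wb"))
st=sense();print(st["t"],st["tcp_pos"],st["finger_gap"],np.abs(st["qd"]).max())
cv2.imwrite("pics/wrist2.png",s["image"])
P=cloud(s)
# orthographic top height map, 0.5mm/px, x 0.42..0.70, y 0.16..0.40
H=np.zeros((600,600));q=P.reshape(-1,3)
for name,lo,hi in(("slide",.028,.033),("railtop",.0365,.040),("key",.045,.051),("module",.0545,.058)):
    m=(P[...,2]>lo)&(P[...,2]<hi)&(P[...,1]>.15)
    n,l,stt,c=cv2.connectedComponentsWithStats(m.astype(np.uint8))
    for i in range(1,n):
        if stt[i,4]>150:
            X=P[l==i];r=cv2.minAreaRect((X[:,:2]*1000).astype(np.float32))
            print(name,stt[i,4],c[i].round(),X[:,2].mean().round(4),np.round(r[0],1),np.round(r[1],1),round(r[2],1))
```

```text
1.1 [0.53878728 0.22037841 0.40357328] 0.6020150691913279 0.01683522559100241
slide 4122 [309. 115.] 0.0293 [531.2 302.2] [ 65.9 121.9] 82.9
slide 5690 [291. 186.] 0.0295 [524.5 238.8] [ 49.  126.7] 82.8
slide 547 [405. 185.] 0.0295 [606.2 242.2] [21.7 33.2] 82.8
slide 393 [400. 220.] 0.0296 [605.6 213.3] [18.1 26.7] 83.3
railtop 178 [595.  26.] 0.0376 [748.8 368.9] [69.6  1.6] 11.3
railtop 1143 [332. 161.] 0.0376 [545. 262.] [ 15.4 160.1] 84.7
railtop 1025 [323. 223.] 0.0375 [539.1 213.9] [ 18.4 159.8] 81.1
key 1606 [309. 110.] 0.0474 [526.5 305.5] [34.  29.8] 82.9
key 387 [412. 204.] 0.0476 [608.8 228.8] [70.8 25.9] 83.4
key 363 [456. 210.] 0.047 [649.9 224.1] [12.5 37.9] 81.9
module 1922 [365. 201.] 0.0557 [573.3 233.4] [35.8 43.7] 82.4
```

View pics/wrist2.png

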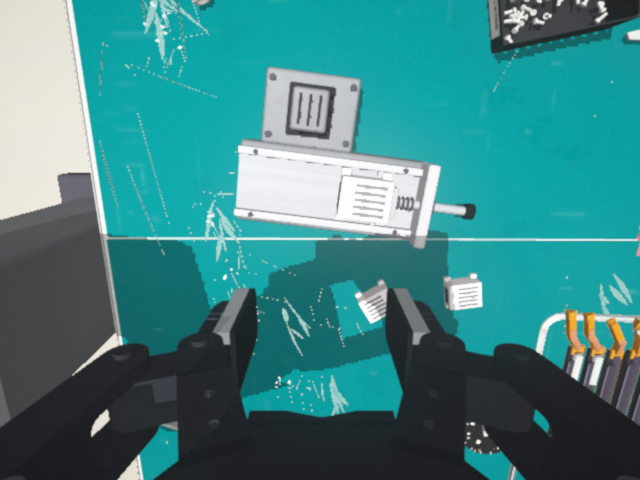

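The wrist picture shows the whole fixture: key (309,110), slideway (290,186), module (365,201). The measured sizes match: key 34x30, module 44x36, slideway 49 mm wide. Yaw is -7.2°. Slide_mid comes to (518,240) mm from both the key and the module. The tool target is the middle between key and slide_mid, (522,273), with the jaw axis along the fixture's y.

Emit:
servo_tool:
  rows:
    - [[15, -4, 0], -8.5, 0.2]
    - [[30, -8, 0], -17, 0.2]
    - [[45, -12, 10], -25.5, 0.2]
    - [[52.4, -16.6, 30], -34, 0.2]
    - [[52.4, -16.6, 50], -42.5, 0.2]
    - [[52.4, -16.6, 70], -51, 0.2]
    - [[52.4, -16.6, 90], -59.5, 0.2]
    - [[52.4, -16.6, 100], -68, 0.2]

```text
t: 1.9
tcp_pos: [0.5222, 0.2706, 0.3018]
tool_rot: [0.188, 0.982, -0.001, -0.003]
force: [-0.8, 0.8, 0.7]
finger_gap: 0.599
```

Emit:
servo_tool:
  rows:
    - [[0, 0, 0], -8, 0.2]
    - [[0, 0, 0], -14.8, 0.2]
    - [[0, 0, 0], -14.8, 0.2]
    - [[0, 0, 0], -14.8, 0.2]

```text
t: 2.3
tcp_pos: [0.5229, 0.2693, 0.3018]
tool_rot: [0.062, 0.998, -0.001, -0.003]
force: [-0.1, 0.1, 0.8]
finger_gap: 0.6
```

```bash
cat > rep.py <<'E'
from h import *
import sys
from scipy.spatial.transform import Rotation as R
st=sense();M=R.from_quat(st["tool_rot"]).as_matrix()
fy=np.array([.1253,.9921,0])
yaw=np.degrees(np.arctan2(M[1,1],M[0,1]));print("t",st["t"],"tcp",st["tcp_pos"].round(4),"tool y angle",yaw.round(2),"z",M[:,2].round(4),"gap",st["finger_gap"],"F",st["force"].round(2),"ext",tip_extent() if callable(tip_extent) else tip_extent)
e=np.array([.5222,.2728,0])-st["tcp_pos"]; 
d=.150; tipxy=st["tcp_pos"]+M[:,2]*.17
e=np.array([.5222,.2728,0])-tipxy; e[2]=0
print("needed tool shift mm",(M.T@e*1000).round(1),"turn",(-(82.8-yaw)).round(2),"tip z",tipxy[2].round(4))
if len(sys.argv)>1:
    s=snapshot(sys.argv[1]);cv2.imwrite(f"pics/{sys.argv[2]}.png",s["image"])
    import pickle;pickle.dump(s,open(sys.argv[2]+".pkl","wb"))
E
python3 rep.py wrist w3
```

```text
t 2.3 tcp [0.5229 0.2693 0.3018] tool y angle 82.86 z [-0.0056 -0.002  -1.    ] gap 0.600487891307227 F [-0.12  0.11  0.78] ext 0.1734
needed tool shift mm [ 0.2  3.8 -0. ] turn 0.06 tip z 0.1318
```

View pics/w3.png

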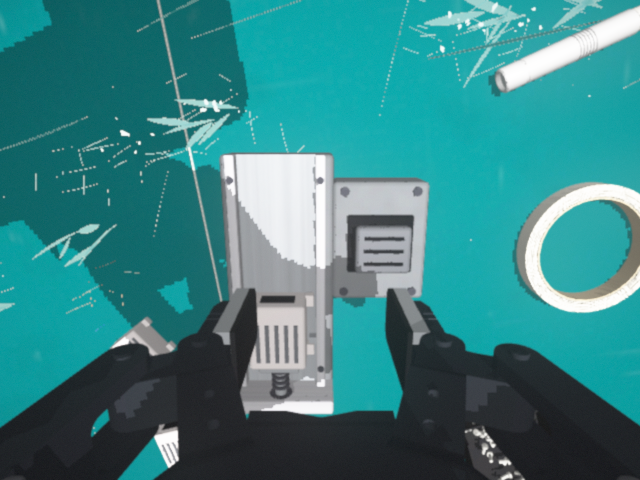

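The camera now looks from the open front end. Left finger (236,320), right finger (400,320); slideway on the left, key (383,248) on the right. I'll measure the fingertips in fixture coordinates.

Run:
```python
from h import *
import pickle
s=pickle.load(open("w3.pkl","rb"));P=cloud(s)
O=np.array([.5455,.2370]);a=np.radians(-7.2);ex=np.array([np.cos(a),np.sin(a)]);ey=np.array([-ex[1],ex[0]])
for n,u0,u1 in(("L",200,262),("R",380,440)):
    Q=P[280:375,u0:u1].reshape(-1,3);Q=Q[(Q[:,2]>.08)&(Q[:,2]<.2)]
    f=np.c_[(Q[:,:2]-O)@ex,(Q[:,:2]-O)@ey]*1000
    zl=np.percentile(Q[:,2],1);m=Q[:,2]<zl+.008
    print(n,"minz",zl,m.sum(),"fx",np.percentile(f[m,0],[1,50,99]).round(1),"fy",np.percentile(f[m,1],[1,50,99]).round(1))
```

```text
L minz 0.13328343599135617 402 fx [-39.5 -34.6 -17.8] fy [-9.9  2.1  2.5]
R minz 0.1331300336546136 395 fx [-39.6 -34.7 -17.7] fy [53.3 53.6 65.5]
```

Tips at z=133 mm, finger centres at fixture y ≈ -4 and 59, x = -28.6. I'll shift +4 mm along the jaw axis and descend to just above the key.

Emit:
servo_tool:
  rows:
    - [[0, 4.2, 0], 0, 0.2]
    - [[0, 4.2, 25], 0, 0.2]
    - [[0, 4.2, 50], 0, 0.2]
    - [[0, 4.2, 70], 0, 0.2]
    - [[0, 4.2, 79], 0, 0.2]
    - [[0, 4.2, 79], 0, 0.2]
    - [[0, 4.2, 79], 0, 0.2]

```text
t: 3.05
tcp_pos: [0.5232, 0.2739, 0.2235]
tool_rot: [0.062, 0.998, -0.001, -0.002]
force: [-0.5, -0.2, 0.8]
finger_gap: 0.6
```

```bash
python3 rep.py wrist w4
```

```text
t 3.05 tcp [0.5232 0.2739 0.2235] tool y angle 82.9 z [-0.0044 -0.0016 -1.    ] gap 0.5997796649735004 F [-0.54 -0.2   0.78] ext 0.1734
needed tool shift mm [ 0.2 -0.8  0. ] turn 0.1 tip z 0.0535
```

View pics/w4.png

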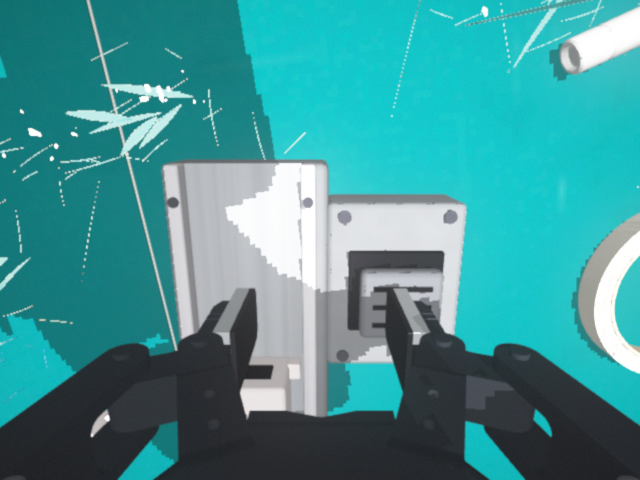

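The left finger (235,320) stands over the slideway ahead of the module; the right (405,320) is over the key. Tip at about 55 mm, key top at 48 mm. Now pressing.

Emit:
servo_tool:
  rows:
    - [[0, 0, 5], 0, 0.2]
    - [[0, 0, 8], 0, 0.2]
    - [[0, 0, 10], 0, 0.2]
    - [[0, 0, 11], 0, 0.2]
    - [[0, 0, 12], 0, 0.2]
    - [[0, 0, 13], 0, 0.2]
    - [[0, 0, 14], 0, 0.2]
    - [[0, 0, 14], 0, 0.2]

```text
t: 3.9
tcp_pos: [0.5234, 0.274, 0.2102]
tool_rot: [0.062, 0.998, -0.001, -0.001]
force: [0.3, 1.6, 4.5]
finger_gap: 0.598
```

```bash
python3 rep.py wrist w5
```

```text
t 3.9 tcp [0.5234 0.274  0.2102] tool y angle 82.89 z [-3.e-03 -9.e-04 -1.e+00] gap 0.5975524097012735 F [0.25 1.58 4.46] ext 0.1734
needed tool shift mm [ 0.5 -1.2  0. ] turn 0.09 tip z 0.0402
```

View pics/w5.png

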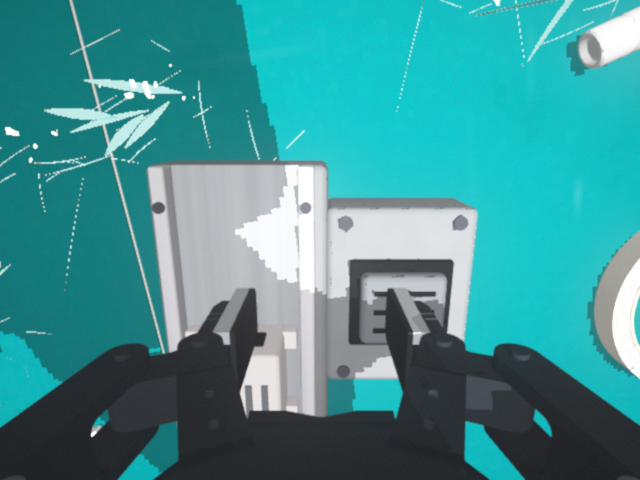

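The module's front edge is now at row ~328, against 358 before, so it seems to have popped. I'll measure its position and press a bit firmer to be sure.

Emit:
servo_tool:
  rows:
    - [[0, 0, 0.8], 0, 0.2]
    - [[0, 0, 0.8], 0, 0.2]
    - [[0, 0, 0.8], 0, 0.2]
    - [[0, 0, 0.8], 0, 0.2]

```text
t: 4.35
tcp_pos: [0.5233, 0.274, 0.2101]
tool_rot: [0.062, 0.998, -0.0, -0.001]
force: [-1.6, 0.2, 7.6]
finger_gap: 0.598
```

```bash
cat > m.py <<'E'
from h import *
import pickle
O=np.array([.5455,.2370]);a=np.radians(-7.2);ex=np.array([np.cos(a),np.sin(a)]);ey=np.array([-ex[1],ex[0]])
for n in("w4","w5","now"):
    s=snapshot("wrist") if n=="now" else pickle.load(open(n+".pkl","rb"))
    P=cloud(s);f=np.stack([(P[...,:2]-O)@ex,(P[...,:2]-O)@ey],-1)*1000
    m=(P[...,2]>.053)&(P[...,2]<.058)&(abs(f[...,1])<22)&(f[...,0]>-40)&(s["image"].mean(-1)>110)
    k=(P[...,2]>.036)&(P[...,2]<.05)&(abs(f[...,1]-73)<8)&(abs(f[...,0]+28)<13)
    print(n,"mod top",m.sum(),np.percentile(f[m],[1,99],axis=0).round(1).tolist(),"key z",np.median(P[k][:,2]) if k.any() else None)
for n in("scene","side"):
    s=snapshot(n);cv2.imwrite(f"pics/{n}9.png",s["image"])
    P=cloud(s);f=np.stack([(P[...,:2]-O)@ex,(P[...,:2]-O)@ey],-1)*1000
    m=(P[...,2]>.0535)&(P[...,2]<.0585)&(abs(f[...,1])<20)&(f[...,0]>-15)&(f[...,0]<70)&(s["image"].mean(-1)>110)
    if m.sum()>20: 
        print(n,m.sum(),np.percentile(f[m],[1,99],axis=0).round(1).tolist())
        v,u=np.argwhere(m).mean(0).astype(int);print(u,v)
        v0,u0=max(v-50,0),max(u-67,0);c=s["image"][v0:v0+100,u0:u0+134];cv2.imwrite(f"pics/{n}9c.png",cv2.resize(c,None,fx=4,fy=4,interpolation=cv2.INTER_CUBIC))
E
python3 m.py; python3 rep.py
```

```text
w4 mod top 1103 [[-39.0, -0.7], [17.9, 17.5]] key z 0.047469452197058754
w5 mod top 2146 [[-39.1, 1.7], [6.3, 17.5]] key z 0.03943107075147215
now mod top 2130 [[-39.1, 2.0], [6.2, 17.5]] key z 0.03942346095786635
side 114 [[-14.4, -19.6], [25.4, 15.9]]
294 233
t 4.5 tcp [0.5233 0.274  0.21  ] tool y angle 82.88 z [-2.7e-03 -6.0e-04 -1.0e+00] gap 0.6018430558691186 F [-0.77  0.08  7.52] ext 0.1734
needed tool shift mm [ 0.5 -1.2  0. ] turn 0.08 tip z 0.04
```

Run:
```python
from h import *
import pickle
O=np.array([.5455,.2370]);a=np.radians(-7.2);ex=np.array([np.cos(a),np.sin(a)]);ey=np.array([-ex[1],ex[0]])
for n in("w4","w5","now","now"):
    s=snapshot("wrist") if n=="now" else pickle.load(open(n+".pkl","rb"))
    P=cloud(s);f=np.stack([(P[...,:2]-O)@ex,(P[...,:2]-O)@ey],-1)*1000
    m=(P[...,2]>.0535)&(P[...,2]<.058)&(f[...,1]>8)&(f[...,1]<20)&(f[...,0]>-60)&(f[...,0]<60)
    print(n,m.sum(),np.percentile(f[m],[1,99],axis=0).round(1).tolist())
im=cv2.imread("pics/side9.png")[183:283,227:361];cv2.imwrite("pics/side9d.png",cv2.resize(im,None,fx=5,fy=5,interpolation=cv2.INTER_CUBIC))
```

```text
w4 532 [[6.1, 8.1], [16.9, 17.5]]
w5 1442 [[-17.1, 8.1], [6.0, 17.5]]
now 1442 [[-17.2, 8.1], [6.1, 17.5]]
now 1452 [[-17.2, 8.1], [5.8, 17.5]]
```

View pics/side9d.png

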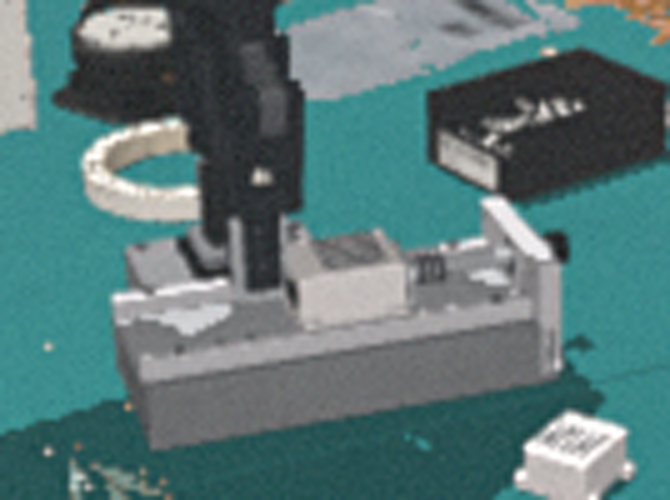

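The side crop shows the module (355,275) popped out and resting against the finger (262,260), with the spring extended behind it. Its front face is at x = -17.2 mm, a 23 mm travel, and it is steady.

```bash
python3 -c "
from station import *
sign_off()"
```

```text
the job is handed in; nothing more can be done
```

The module is ejected and trapped. With one fingertip standing across the slideway at slide_mid, I pressed the key down with the other, and the job is handed in with the arm still in that pose.

- **Key:** measured about 8 mm lower than before the press, so fully down, with about 7.5 N of upward force on the tool.
- **Module:** its front face moved from x = +6 mm to -17 mm in the fixture frame. That is 23 mm of travel, inside the expected 15 to 30 mm. It stayed still over repeated looks, upright against the finger and with the spring behind it.
- **Loose things:** nothing came near the tape, the stand-offs or the two smaller modules, though I did not re-measure their positions.
- **Time:** about 4.6 s on the robot's clock, out of 32 s.

None of the checks that produced a reading disagreed. My automatic module measurement gave no result in the scene view and a partly masked one in the side view. I relied on the wrist camera's depth and an enlarged side picture instead.

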